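Clip the blue nest plate into the printing jig

TASK

Fit the blue nest plate into the grey jig base: hook its far edge (the one away from its black handle) under the yellow lip with the handle end still raised, then swing the handle end down behind the low stop so that the plate lies flat on the base, and let go. Leave the orange plate where it is.

Things in the scene. Friction and masses are not known exactly. Their poses are not given: they have to be found in the camera images.
- blue_grip (a point): Centre (half-way up) of the black upright handle of the loose blue nest plate (two round pale nests, 0.2 kg, at first flat on the table). Handle 12 mm thick (x), 40 mm wide (y), 46 mm high, standing on the plate. This point is 23 mm above the plate's top face, 31 mm above its underside and 95 mm from its hooking edge. x points to the hooking edge, z up out of the plate's top.
- blue_edge (a point): Middle of the blue plate's hooking edge (the short edge away from the handle), half-way through its thickness; axes as blue_grip. The plate is 130 mm long (x), 80 mm wide (y), 8 mm thick; this edge lies 65 mm from the plate's middle.
- orange_grip (a point): Handle centre of the orange nest plate, of the same shape and size as the blue one but with one rectangular pale nest: a bystander to be left alone.
- jig_seat (a point): Centre of the seat of the fixed grey jig base, on its flat floor, 10 mm above the table. x points to the lip (roughly away from the robot), z up. The plate has 10 mm play lengthways and 7 mm to each side, and is too long to go in flat from above. Side guides 6 mm high have inner faces at y = +-47 mm. Seated, blue_edge is 60 to 70 mm from here along x, blue_grip about -30 mm.
- jig_lip (a point): Middle of the lower side of the yellow lip's free edge, 48 mm from jig_seat along x and 22 mm above the floor; axes as jig_seat. From here the lip (steel sheet 3 mm thick, 94 mm wide) slopes down away from the seat to a back wall 22 mm further along x, where its underside is 12 mm above the floor: a widening mouth. The lip's top is 25 mm above the floor.
- jig_stop (a point): Middle of the top of the low stop's inner face, 70 mm from jig_seat along -x and 8 mm above the floor; axes as jig_seat. The stop is 60 mm wide and 8 mm thick (outwards).
- toggle_clamp_jig: Centre of the underside of a fixed white toggle clamp jig that stands between the left-hand part of the table and the jig base: foot 120 mm (x) by 180 mm (y). The red clamp handle rises to 165 mm above the table, 60 to 85 mm from here along -y: a bystander, carry things over or around it.

How it is judged:
On the way:
1. the far edge of the blue plate is under the lip while the handle end is still raised (x of blue_edge in the frame of jig_seat between 0.053 and 0.08 m and z of blue_edge in the frame of jig_seat below 0.018 m and y of blue_edge in the frame of jig_seat between -0.03 and 0.03 m and angle between blue_grip's own z axis and vertical above 0.065 rad), for 0.1 s.
At the end, for the whole second after the job is handed in: The blue plate lies in the jig base: its far edge at least 7 mm under the lip and within 15 mm sideways of the middle, the plate flat on the floor (within 4 mm of height and 2.5 degrees of level), in line with the base within 10 degrees (x of blue_edge in the frame of jig_seat between 0.055 and 0.075 m and y of blue_edge in the frame of jig_seat between -0.015 and 0.015 m and z of blue_edge in the frame of jig_seat below 0.008 m and z of blue_grip in the frame of jig_seat below 0.035 m and angle between the x axis of blue_grip and the x axis of jig_seat, either way round below 0.175 rad and angle between blue_grip's own z axis and vertical below 0.045 rad); the robot touches nothing.
It fails at once if the orange plate was moved by more than 30 mm (distance of orange_grip from where it was at the start of the episode above 0.03 m).
It also fails if it takes over 42 s, if anything falls off the work surface, if the arm or the gripper's body presses on something with over 40 N, if the wrist force passes 120 N, or if a joint passes its speed limit or range.

ROBOT

A 7-joint arm with a two-finger parallel gripper is mounted at the origin on a cart in front of the work surface, level with it; the furniture and walls round the work are solid. World frame = base frame: x ahead of the robot, y to its left, z up, the work surface at z = 0. Lengths are in m, angles in rad, forces in N, time in s.
With the tool pointing down it reaches from about 0.4 to 0.85 m from the base axis. Payload 10.4 kg.
Tool frame: the origin (TCP) lies midway between the tips of the shut fingers; the grasp point (between the pads) lies 19 mm behind it; z points along the fingers, y is the line along which they close (so a half turn about z gives the same grasp; the last joint's range is limited). The gripper opens to 87 mm and grips with 3 to 60 N. Pads are 19 mm wide; open, the fingers measure 117 mm over their backs; the gripper's body (75 mm by 190 mm) begins 51 mm behind the grasp point.
Start: joints at [1.136, 0.332, -0.065, 1.46, 0.022, 1.35, -0.088], TCP at [0.25, -0.573, 0.223] pointing down, gripper open.
Joint ranges: [-2.6, 2.6], [-0.5, 2.12], [-1.47, 1.34], [0.16, 2.42], [-1.27, 4.41], [0.06, 2.06], [-2.6, 2.6]. Speed limits (rad/s): [2.22, 2.22, 2.79, 2.79, 3.14, 3.14, 3.14].

INTERFACE

Orientations are given as a unit quaternion [x, y, z, w].
In Python, from bench import sensors, eyes, order gives the robot as it stands.
- The arm moves only by the tool arm_command, never from a script. Its argument "steps" is a list of rows, each an object with "rot": the turn, a rotation vector about the world's x, y, z in degrees, a list of three; "slide": the shift along the world's x, y, z in m, a list of three; "grip": the opening, from 0 (shut) to 1 (fully open). A call has exactly 8 rows; each row shifts and turns the commanded pose from where the row before left it; what a row does not reach is not made up. A row lasts 1/8 s, in which the tool goes at most 62.5 mm and 10.7 degrees, less where a joint would pass 70% of its speed; a pose out of reach is approached as far as the arm can. A call with a gripper value outside its range is refused whole. The fingers move at their own pace and stop on an object; "newtons" is the grip in N (left out, the last holds). Time passes only in rows, so rows that do not move let the fingers close, or fill a call up. It gives the time, the measured TCP pose, the force, the opening and the grip force at its end, in the units of the state.
- sensors.read_state(): the state, without advancing time (a new reading comes with each control period).
- eyes.camera(name): name is "side" or "top"; returns a dict with "pixels" (420x560x3 uint8, red, green, blue), "intrinsics" (3x3 intrinsics, pixels), "pose" (4x4, takes a point from camera to world coordinates). Camera axes: x right, y down, z forward; pixel columns grow to the right and rows downward; lengths in m; the calibration is good to about 2 mm. A picture is of the moment at which its call begins. There is no depth.
- order.close_job(): hands the job in; it is judged then, once.
Trained networks look in a picture, given as the dict that the camera call returned (one of the last four; its "shot" number tells which), for a name from the list of things; names that differ only in an ending like _2 or _b are one class to them, and where a whole thing is asked for, a point or a joint stands for the part that bears it (a point fixed in the world has none). Each returns a list of dicts, best first, with "conf" (0 to 1); they miss things now and then, are a little off and sometimes report something else, mostly with a low value. They report only what shows in the picture. A call takes as long as a camera call.
- eyes.look_for(name, picture): "bbox" ([left, top, right, bottom] in pixels, round what is visible of it).
The state is a dict: "time": time; "joint_positions": joint angles; "joint_vel": joint speeds; "joint_torque": joint torques, N m; "ee_pos": TCP position; "eef_rot": TCP orientation; "ft_force": force on the tool from outside, world axes, zero at the start; "torque": the same for the moment, N m; "width": finger opening in m; "grip_force": force on a finger pad.
Only numpy, scipy, OpenCV 4.12 (cv2) and the standard library are available. Lean on these libraries where they do the work, as an engineer would, in place of code of your own. Each camera call takes 0.05 s, during which the arm holds its last target. There are 200 camera calls.

## Working session

There is one attempt and no reset: what is moved stays moved. The work goes in short steps, Python scripts to look and compute and a tool call to move; the robot and the scene stay as the last step left them, time stands still between calls to the robot, and variables do not carry over. Pictures are saved under pics/ and viewed, at most 13 in all, crops included, and the job is handed in when it is done.

Besides the shell and the picture viewer there is one more tool, called after "Emit:" by a JSON object that holds its "api" and its "payload". arm_command: Moves the arm, as the interface text tells. Its arguments: {"type":"object","properties":{"steps":{"type":"array","items":{"type":"object","properties":{"rot":{"type":"array","items":{"type":"number"}},"slide":{"type":"array","items":{"type":"number"}},"grip":{"type":"number"}}}},"newtons":{"type":"number"}},"required":["steps"]}

```bash
mkdir -p pics; python3 - <<'E'
from bench import sensors, eyes
import cv2, numpy as np, pickle
s=sensors.read_state(); print(s['time'],s['ee_pos'],s['eef_rot'],s['width'])
out={}
for c in ('top','side'):
    p=eyes.camera(c); out[c]=p
    cv2.imwrite(f'pics/{c}0.png',p['pixels'][:,:,::-1])
    print(c,np.round(p['intrinsics'],1).tolist(),np.round(p['pose'],3).tolist())
    for n in ['blue_grip','blue_edge','orange_grip','jig_seat','jig_lip','jig_stop','toggle_clamp_jig']:
        print(n,[(np.round(d['bbox']).tolist(),round(d['conf'],2)) for d in eyes.look_for(n,p)[:2]])
pickle.dump(out,open('p0.pkl','wb'))
E
```

```text
0.0 [ 0.25001551 -0.57239833  0.22177763] [ 9.78874506e-01  2.04460778e-01 -1.63483125e-04 -6.81618912e-04] 0.08673237211150094
top [[431.8, 0.0, 280.4], [0.0, 431.8, 210.6], [0.0, 0.0, 1.0]] [[0.019, -0.995, 0.094, 0.431], [-1.0, -0.019, -0.003, -0.027], [0.005, -0.094, -0.996, 1.078], [0.0, 0.0, 0.0, 1.0]]
blue_grip [([132.0, 182.0, 169.0, 234.0], 0.74), ([313.0, 185.0, 360.0, 252.0], 0.69)]
blue_edge [([133.0, 180.0, 171.0, 234.0], 0.8)]
orange_grip [([413.0, 194.0, 450.0, 247.0], 0.7)]
jig_seat [([311.0, 184.0, 363.0, 251.0], 0.77)]
jig_lip [([310.0, 184.0, 361.0, 254.0], 0.88)]
jig_stop [([312.0, 187.0, 363.0, 252.0], 0.77)]
toggle_clamp_jig []
side [[447.5, 0.0, 274.1], [0.0, 447.5, 213.9], [0.0, 0.0, 1.0]] [[-0.912, -0.252, 0.324, 0.108], [-0.41, 0.524, -0.747, 0.91], [0.019, -0.814, -0.581, 0.794], [0.0, 0.0, 0.0, 1.0]]
blue_grip [([176.0, 282.0, 244.0, 323.0], 0.91)]
blue_edge [([265.0, 185.0, 327.0, 228.0], 0.7), ([176.0, 285.0, 244.0, 325.0], 0.62)]
orange_grip [([298.0, 164.0, 340.0, 180.0], 0.71)]
jig_seat [([262.0, 182.0, 323.0, 225.0], 0.85)]
jig_lip [([176.0, 283.0, 241.0, 324.0], 0.64), ([263.0, 185.0, 326.0, 224.0], 0.6)]
jig_stop [([264.0, 186.0, 323.0, 230.0], 0.83)]
toggle_clamp_jig [([267.0, 188.0, 322.0, 225.0], 0.37)]
```

View pics/top0.png

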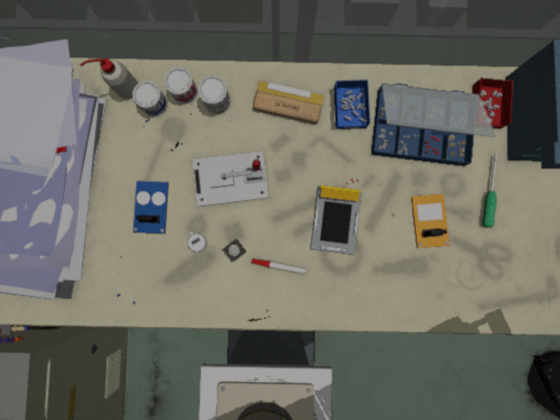

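View pics/side0.png

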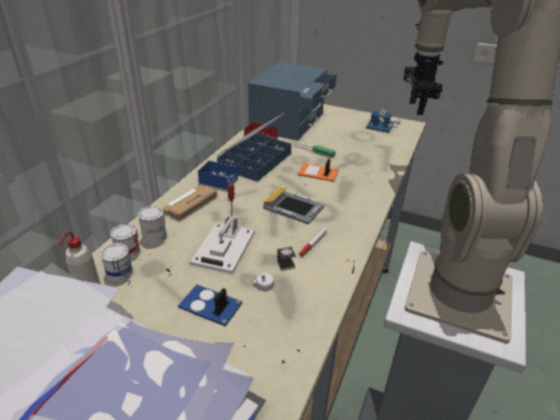

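The top view shows the blue plate at about (150,207) with its handle at (147,219), nearest the robot. The jig is at (337,220) with its lip at (341,193), the orange plate at (431,221) and the toggle clamp at (231,178). In the side view, blue is at (210,303) and the jig at (294,206).

```bash
cat > h.py <<'E'
import numpy as np, cv2
def unproj(p,uv,z):
    K=np.array(p['intrinsics']);T=np.array(p['pose'])
    uv=np.atleast_2d(uv).astype(float)
    d=np.c_[uv,np.ones(len(uv))]@np.linalg.inv(K).T@T[:3,:3].T
    return T[:3,3]+d*((z-T[2,3])/d[:,2:])
def proj(p,X):
    K=np.array(p['intrinsics']);T=np.array(p['pose'])
    q=(np.atleast_2d(X)-T[:3,3])@T[:3,:3]@K.T
    return q[:,:2]/q[:,2:]
def mask(p,lo,hi,box):
    h=cv2.cvtColor(p['pixels'],cv2.COLOR_RGB2HSV); m=cv2.inRange(h,lo,hi)
    k=np.zeros_like(m); l,t,r,b=box; k[t:b,l:r]=m[t:b,l:r]; return k
def rect(p,m,z):
    v,u=np.nonzero(m); w=unproj(p,np.c_[u,v],z)[:,:2]
    c,s,a=cv2.minAreaRect((w*1000).astype(np.float32)); return np.round(c,1),np.round(s,1),round(a,1),len(u)
E
python3 - <<'E'
import pickle,cv2,numpy as np
from h import *
o=pickle.load(open('p0.pkl','rb'))
t,s=o['top'],o['side']
print('blue top',rect(t,mask(t,(95,120,40),(125,255,255),(125,170,180,245)),.008))
print('blue side',rect(s,mask(s,(95,120,40),(125,255,255),(170,275,250,330)),.008))
for n,p,b in(('top',t,(305,175,370,260)),('side',s,(255,175,335,235))):
    print('lip',n,rect(p,mask(p,(18,120,60),(32,255,255),b),.031))
    print('blk',n,rect(p,mask(p,(0,0,0),(180,255,45),b),.010))
a=cv2.resize(t['pixels'][170:262,120:180],None,fx=6,fy=6,interpolation=3)
b=cv2.resize(t['pixels'][170:262,305:370],None,fx=6,fy=6,interpolation=3)
cv2.imwrite('pics/crop1.png',np.hstack([a,b])[:,:,::-1])
E
```

```text
blue top (array([534.4, 293.6]), array([ 76.4, 125.8]), 88.8, 1030)
blue side (array([533.4, 297.5]), array([ 76.3, 125.9]), 88.9, 725)
lip top (array([ 575.5, -173.7]), array([98.3, 29.7]), 83.9, 466)
blk top (array([ 505.6, -167.3]), array([65.3, 94.8]), 84.0, 1008)
lip side (array([ 575.9, -161. ]), array([109.8,  23.6]), 82.5, 129)
blk side (array([ 506. , -168.6]), array([55. , 87.8]), 83.9, 280)
```

View pics/crop1.png

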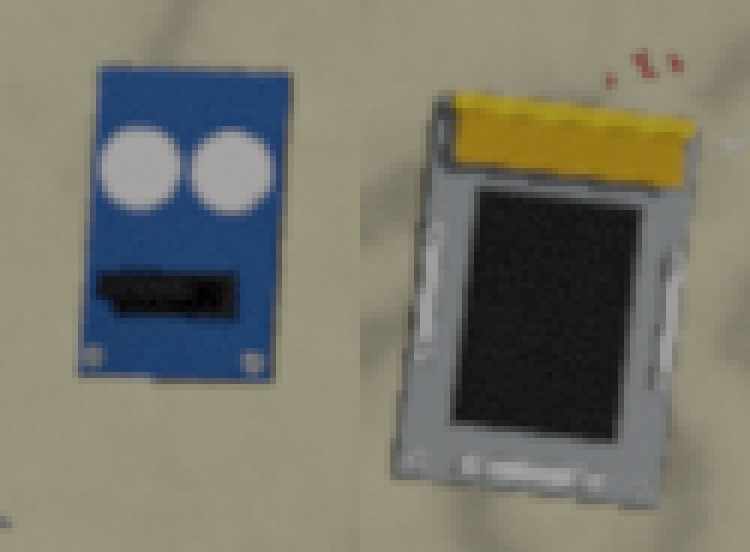

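The crop shows the blue plate upright, with its hooking edge at the top and its handle at crop (170,293). The jig has its lip's free edge at crop (450,162)–(683,187), the stop strip at (535,471) and the guides at (430,290) and (668,315).

```bash
python3 - <<'E'
import pickle,cv2,numpy as np
from h import *
o=pickle.load(open('p0.pkl','rb'));t,s=o['top'],o['side']
cr=lambda x,y:(305+(x-360)/6-.4,170+y/6-.4)
L=unproj(t,[cr(450,162),cr(683,187)],.033);S=unproj(t,[cr(465,462),cr(600,480)],.018);G=unproj(t,[cr(430,290),cr(668,315)],.016)
for n,P in(('lip',L),('stop',S),('gd',G)):
    d=P[1]-P[0];print(n,np.round(P[:,:2],4).tolist(),P.mean(0).round(4),'len',np.hypot(*d[:2]).round(4),'yaw',np.degrees(np.arctan2(d[0],-d[1])).round(1))
l,st=L.mean(0)[:2],S.mean(0)[:2]; d=l-st;print('lip-stop',np.hypot(*d),np.degrees(np.arctan2(d[1],d[0])))
print('seat',st+d*(74/122))
seat=st+d*(74/122)
for yaw in(-6,):
  c,si=np.cos(np.radians(yaw)),np.sin(np.radians(yaw));R=np.array([[c,-si,0],[si,c,0],[0,0,1]])
  X=np.array([*seat,.01])+np.array([[48,47,25],[48,-47,25],[-70,30,8],[-70,-30,8]])/1000@R.T
  im=np.vstack([0]) 
  out=[]
  for p,b in((t,(305,170,370,262)),(s,(255,170,335,240))):
    im=cv2.resize(p['pixels'][b[1]:b[3],b[0]:b[2]],None,fx=5,fy=5,interpolation=3)
    for q in proj(p,X): cv2.circle(im,tuple(int(v) for v in (q-b[:2]+.5)*5),3,(255,0,255),-1)
    out.append(cv2.copyMakeBorder(im,0,470-im.shape[0],0,0,cv2.BORDER_CONSTANT))
  # blue handle in side view
  bc=np.array([.5345,.295]);cb,sb=np.cos(-.021),np.sin(-.021);Rb=np.array([[cb,-sb,0],[sb,cb,0],[0,0,1]])
  Xb=np.array([*bc,0])+np.array([[65,40,8],[65,-40,8],[-65,40,8],[-65,-40,8],[-24,20,54],[-24,-20,54],[-36,20,54],[-36,-20,54]])/1000@Rb.T
  out2=[]
  for p,b in((t,(120,170,185,245)),(s,(165,270,255,335))):
    im=cv2.resize(p['pixels'][b[1]:b[3],b[0]:b[2]],None,fx=4,fy=4,interpolation=3)
    for q in proj(p,Xb): cv2.circle(im,tuple(int(v) for v in (q-b[:2]+.5)*4),2,(255,0,255),-1)
    out2.append(cv2.copyMakeBorder(im,0,300-im.shape[0],0,0,cv2.BORDER_CONSTANT))
  cv2.imwrite('pics/ov.png',np.hstack(out)[:,:,::-1]);cv2.imwrite('pics/ov2.png',np.hstack(out2)[:,:,::-1])
m=mask(t,(0,100,80),(6,255,255),(235,150,275,180));v,u=np.nonzero(m);print('red',u.mean(),v.mean(),unproj(t,[u.mean(),v.mean()],.155))
E
```

```text
lip [[0.5651, -0.1248], [0.5567, -0.2196]] [ 0.5609 -0.1722  0.033 ] len 0.0952 yaw -5.1
stop [[0.4439, -0.1336], [0.4376, -0.1887]] [ 0.4408 -0.1611  0.018 ] len 0.0555 yaw -6.5
gd [[0.5141, -0.1187], [0.5057, -0.2166]] [ 0.5099 -0.1677  0.016 ] len 0.0983 yaw -4.9
lip-stop 0.12068132350708694 -5.24773250700977
seat [ 0.51364391 -0.16782284]
red 256.0833333333333 162.16666666666666 [[0.62200475 0.02523267 0.155     ]]
```

View pics/ov.png

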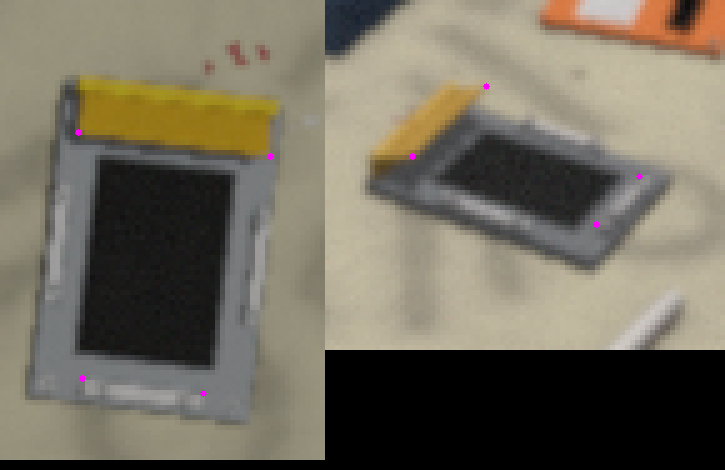

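View pics/ov2.png

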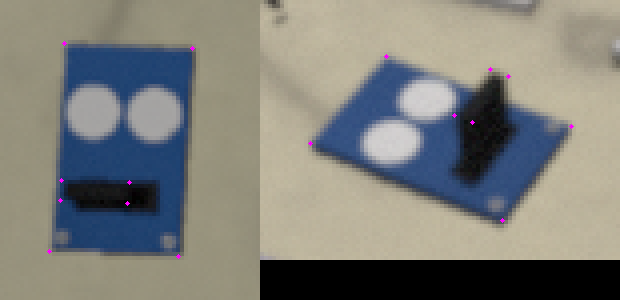

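The overlays match in both views: the blue outline and lip/stop points sit on their edges. Blue centre is at (0.5345, 0.295) with yaw -1.2°. The jig seat is at (0.5135, -0.168) with yaw about -5.5°. I'm moving now.

Emit:
{"api": "arm_command", "payload": {"newtons": 40, "steps": [{"slide":[0.03,0.053,0],"rot":[0,0,4.1],"grip":1},{"slide":[0.03,0.053,0],"rot":[0,0,4.1],"grip":1},{"slide":[0.03,0.053,0],"rot":[0,0,4.1],"grip":1},{"slide":[0.03,0.053,0],"rot":[0,0,4.1],"grip":1},{"slide":[0.03,0.053,0],"rot":[0,0,4.1],"grip":1},{"slide":[0.03,0.053,0],"rot":[0,0,4.1],"grip":1},{"slide":[0.03,0.053,0],"rot":[0,0,4.1],"grip":1},{"slide":[0.03,0.053,0],"rot":[0,0,4.1],"grip":1}]}}

```text
time: 1.8
ee_pos: [0.4909, -0.1471, 0.2229]
eef_rot: [0.881, 0.473, 0.0, 0.0]
ft_force: [0.5, -0.7, -0.5]
width: 0.0868
grip_force: 0.0
```

Emit:
{"api": "arm_command", "payload": {"steps": [{"slide":[0.002,0.0555,0],"rot":[0,0,4.1],"grip":1},{"slide":[0.002,0.0555,0],"rot":[0,0,4.1],"grip":1},{"slide":[0.002,0.0555,0],"rot":[0,0,4.1],"grip":1},{"slide":[0.002,0.0555,0],"rot":[0,0,4.1],"grip":1},{"slide":[0.002,0.0555,0],"rot":[0,0,4.1],"grip":1},{"slide":[0.002,0.0555,0],"rot":[0,0,4.1],"grip":1},{"slide":[0.001,0.0555,0],"rot":[0,0,4.1],"grip":1},{"slide":[0.001,0.0555,0],"rot":[0,0,4.1],"grip":1}]}}

```text
time: 2.8
ee_pos: [0.5044, 0.2967, 0.2228]
eef_rot: [0.712, 0.703, 0.0, 0.0]
ft_force: [1.0, -0.0, 0.7]
width: 0.0873
grip_force: 0.0
```

```bash
cat >> h.py <<'E'
def show():
    from bench import sensors
    from scipy.spatial.transform import Rotation as R
    s=sensors.read_state();M=R.from_quat(s['eef_rot']).as_matrix()
    print('t',round(s['time'],2),'tcp',np.round(s['ee_pos'],4),'yaxis',np.degrees(np.arctan2(M[1,1],M[0,1])).round(2),'z',M[:,2].round(4),'y',M[:,1].round(4),'F',np.round(s['ft_force'],1),'w',round(s['width'],4),'g',s['grip_force'],'q',np.round(s['joint_positions'],2))
    return s
E
python3 -c "from h import *;show()"
```

```text
t 2.8 tcp [0.5044 0.2967 0.2228] yaxis -0.72 z [ 8.e-04  0.e+00 -1.e+00] y [ 9.999e-01 -1.260e-02  8.000e-04] F [ 1.  -0.   0.7] w 0.0873 g 0.0 q [ 0.06  0.35 -0.83  1.54  0.27  1.37 -0.81]
```

Emit:
{"api": "arm_command", "payload": {"steps": [{"slide":[0,-0.001,-0.05],"rot":[0,0,-0.5],"grip":1},{"slide":[0,0,-0.05],"grip":1},{"slide":[0,0,-0.05],"grip":1},{"slide":[0,0,-0.04],"grip":1},{"slide":[0,0,-0.018],"grip":1},{"grip":1},{"grip":0},{"grip":0}]}}

```text
schema error: expected keys rot, slide, grip
```

Emit:
{"api": "arm_command", "payload": {"steps": [{"grip":0},{"grip":0},{"grip":0},{"grip":0},{"grip":0},{"grip":0},{"slide":[0,0,0.02],"grip":0},{"slide":[0,0,0.04],"grip":0}]}}

```text
schema error: expected keys rot, slide, grip
```

```bash
python3 - <<'E'
from h import *
from bench import eyes
show()
ims=[]
for c in('top','side'):
    p=eyes.camera(c); b=(100,150,220,260) if c=='top' else (150,200,290,330)
    im=cv2.resize(p['pixels'][b[1]:b[3],b[0]:b[2]],None,fx=3,fy=3,interpolation=3)
    ims.append(cv2.copyMakeBorder(im,0,400-im.shape[0],0,0,cv2.BORDER_CONSTANT))
cv2.imwrite('pics/g.png',np.hstack(ims)[:,:,::-1])
E
```

```text
t 2.8 tcp [0.5044 0.2967 0.2228] yaxis -0.72 z [ 8.e-04  0.e+00 -1.e+00] y [ 9.999e-01 -1.260e-02  8.000e-04] F [ 1.  -0.   0.7] w 0.0873 g 0.0 q [ 0.06  0.35 -0.83  1.54  0.27  1.37 -0.81]
```

View pics/g.png

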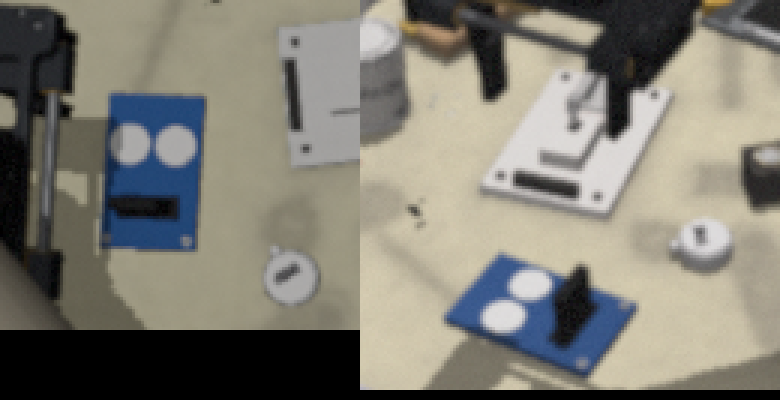

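Both calls were refused because every row needs all three keys, so nothing moved. The picture shows the plate untouched with the open gripper hovering high; its offset to the left in the top view is parallax.

Emit:
{"api": "arm_command", "payload": {"steps": [{"slide":[0,-0.001,-0.05],"rot":[0,0,-0.5],"grip":1},{"slide":[0,0,-0.05],"rot":[0,0,0],"grip":1},{"slide":[0,0,-0.05],"rot":[0,0,0],"grip":1},{"slide":[0,0,-0.04],"rot":[0,0,0],"grip":1},{"slide":[0,0,-0.018],"rot":[0,0,0],"grip":1},{"slide":[0,0,0],"rot":[0,0,0],"grip":1},{"slide":[0,0,0],"rot":[0,0,0],"grip":0},{"slide":[0,0,0],"rot":[0,0,0],"grip":0}]}}

```text
time: 3.9
ee_pos: [0.5051, 0.2947, 0.0161]
eef_rot: [0.715, 0.699, 0.001, 0.0]
ft_force: [0.4, 0.0, -0.9]
width: 0.0746
grip_force: 0.0
```

Emit:
{"api": "arm_command", "payload": {"steps": [{"slide":[0,0,0],"rot":[0,0,0],"grip":0},{"slide":[0,0,0],"rot":[0,0,0],"grip":0},{"slide":[0,0,0],"rot":[0,0,0],"grip":0},{"slide":[0,0,0],"rot":[0,0,0],"grip":0},{"slide":[0,0,0],"rot":[0,0,0],"grip":0},{"slide":[0,0,0],"rot":[0,0,0],"grip":0},{"slide":[0,0,0.02],"rot":[0,0,0],"grip":0},{"slide":[0,0,0.04],"rot":[0,0,0],"grip":0}]}}

```text
time: 4.9
ee_pos: [0.5033, 0.2937, 0.075]
eef_rot: [0.715, 0.699, -0.001, -0.001]
ft_force: [0.7, -0.3, -2.0]
width: 0.0117
grip_force: 40.0
```

```bash
python3 - <<'E'
from h import *
from bench import eyes
show()
ims=[]
for c in('top','side'):
    p=eyes.camera(c); b=(100,150,220,260) if c=='top' else (150,200,290,330)
    if c=='side': print(rect(p,mask(p,(95,120,40),(125,255,255),(150,230,270,330)),.06))
    im=cv2.resize(p['pixels'][b[1]:b[3],b[0]:b[2]],None,fx=3,fy=3,interpolation=3)
    ims.append(cv2.copyMakeBorder(im,0,400-im.shape[0],0,0,cv2.BORDER_CONSTANT))
cv2.imwrite('pics/g2.png',np.hstack(ims)[:,:,::-1])
E
```

```text
t 4.9 tcp [0.5033 0.2937 0.075 ] yaxis -1.29 z [-2.5e-03 -9.0e-04 -1.0e+00] y [ 0.9997 -0.0225 -0.0024] F [ 0.7 -0.3 -2. ] w 0.0117 g 39.999449157469016 q [ 0.02  0.49 -0.78  1.71  0.38  1.11 -0.9 ]
(array([542.3, 289.4]), array([ 78.1, 127.1]), 87.7, 684)
```

View pics/g2.png

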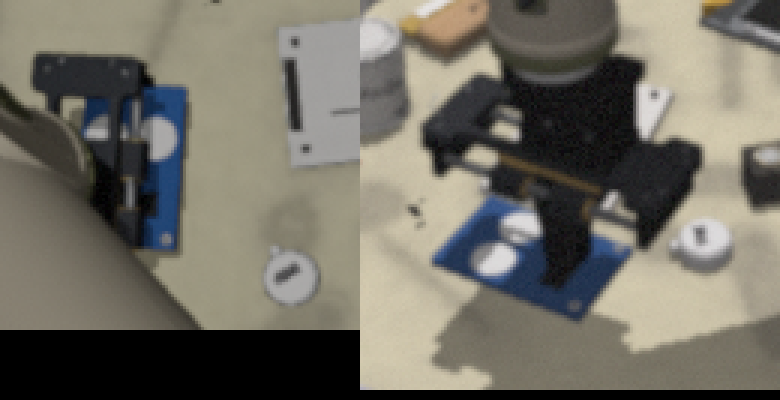

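The handle is held (width 11.7 mm, 40 N) and the plate is level. Next I'll lift it and carry it over to the jig.

Emit:
{"api": "arm_command", "payload": {"steps": [{"slide":[0,0,0.055],"rot":[0,0,0],"grip":0},{"slide":[0,0,0.06],"rot":[0,0,0],"grip":0},{"slide":[0,0,0.06],"rot":[0,0,0],"grip":0},{"slide":[-0.006,-0.057,0],"rot":[0,0,-0.84],"grip":0},{"slide":[-0.006,-0.057,0],"rot":[0,0,-0.84],"grip":0},{"slide":[-0.006,-0.057,0],"rot":[0,0,-0.84],"grip":0},{"slide":[-0.006,-0.057,0],"rot":[0,0,-0.84],"grip":0},{"slide":[-0.006,-0.057,0],"rot":[0,0,-0.84],"grip":0}]}}

```text
time: 6.0
ee_pos: [0.4735, 0.0077, 0.2503]
eef_rot: [0.74, 0.672, 0.0, 0.001]
ft_force: [1.2, -0.8, -1.2]
width: 0.012
grip_force: 40.0
```

Emit:
{"api": "arm_command", "payload": {"steps": [{"slide":[-0.0053,-0.0575,0],"rot":[0,0,0],"grip":0},{"slide":[-0.0053,-0.0575,0],"rot":[0,0,0],"grip":0},{"slide":[-0.0053,-0.0575,0],"rot":[0,0,0],"grip":0},{"slide":[0,0,-0.05],"rot":[0.58,5.97,0],"grip":0},{"slide":[0,0,-0.05],"rot":[0.58,5.97,0],"grip":0},{"slide":[0,0,-0.05],"rot":[0,0,0],"grip":0},{"slide":[0,0,0],"rot":[0,0,0],"grip":0},{"slide":[0,0,0],"rot":[0,0,0],"grip":0}]}}

```text
time: 7.0
ee_pos: [0.4592, -0.1634, 0.1019]
eef_rot: [0.736, 0.669, -0.07, -0.076]
ft_force: [0.8, -0.0, -1.5]
width: 0.0115
grip_force: 40.0
```

```bash
python3 - <<'E'
from h import *
from bench import eyes
from scipy.spatial.transform import Rotation as R
s=show()
# plate pose predicted from hold
M=R.from_quat(s['eef_rot']).as_matrix(); px=M[:,1]; pz=-M[:,2]; py=np.cross(pz,px)
edge=s['ee_pos']+.095*px+.001*py-.0115*pz
seat=np.array([.5135,-.168,.01]);a=np.radians(-5.5);J=np.array([[np.cos(a),-np.sin(a),0],[np.sin(a),np.cos(a),0],[0,0,1]])
print('edge in seat',((edge-seat)@J*1000).round(1),'tilt',np.degrees(np.arccos(pz[2])))
P=edge+np.array([[0,40,4],[0,-40,4],[-130,40,4],[-130,-40,4]])/1000@np.array([px,py,pz])
ims=[]
for c in('top','side'):
    p=eyes.camera(c); b=(280,150,400,270) if c=='top' else (230,130,360,250)
    im=cv2.resize(p['pixels'][b[1]:b[3],b[0]:b[2]],None,fx=3,fy=3,interpolation=3)
    for q in proj(p,P): cv2.circle(im,tuple(int(v) for v in (q-b[:2]+.5)*3),2,(255,0,255),-1)
    ims.append(im)
cv2.imwrite('pics/c.png',np.hstack(ims)[:,:,::-1])
E
```

```text
t 7.0 tcp [ 0.4592 -0.1634  0.1019] yaxis -5.51 z [-0.2044  0.0193 -0.9787] y [ 0.9742 -0.0939 -0.2053] F [ 0.8 -0.  -1.5] w 0.0115 g 39.999177306890836 q [ 0.67  0.34 -0.52  1.77  0.19  1.29 -0.01]
edge in seat [36.2  0.3 61.1] tilt 11.847236873002329
```

View pics/c.png

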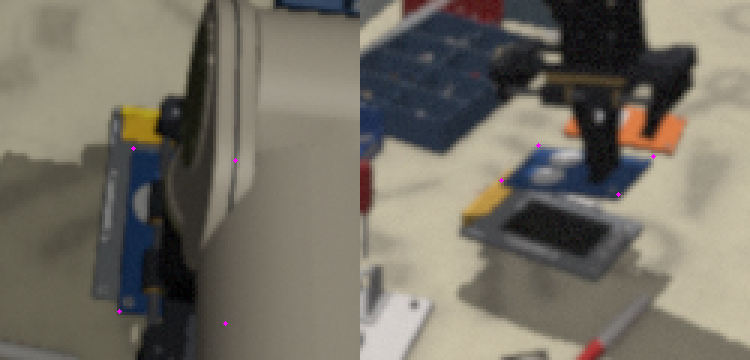

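The plate's predicted corners match both views. It hangs over the jig at 11.8° tilt, with its edge at (36, 0, 61) mm in the seat frame. I'll lower it, then slide it under the lip.

Emit:
{"api": "arm_command", "payload": {"steps": [{"slide":[-0.002,0,-0.02],"rot":[0,0,0],"grip":0},{"slide":[0,0,-0.02],"rot":[0,0,0],"grip":0},{"slide":[0,0,-0.012],"rot":[0,0,0],"grip":0},{"slide":[0,0,0],"rot":[0,0,0],"grip":0},{"slide":[0.008,-0.0008,0],"rot":[0,0,0],"grip":0},{"slide":[0.006,-0.0006,0],"rot":[0,0,0],"grip":0},{"slide":[0.006,-0.0006,0],"rot":[0,0,0],"grip":0},{"slide":[0,0,0],"rot":[0,0,0],"grip":0}]}}

```text
time: 8.1
ee_pos: [0.4768, -0.1651, 0.0476]
eef_rot: [0.736, 0.669, -0.07, -0.077]
ft_force: [-0.1, 0.4, -1.9]
width: 0.0116
grip_force: 40.0
```

```bash
cat > st.py <<'E'
from h import *
from bench import eyes
from scipy.spatial.transform import Rotation as R
def st():
    s=show()
    M=R.from_quat(s['eef_rot']).as_matrix(); px=M[:,1]; pz=-M[:,2]; py=np.cross(pz,px)
    edge=s['ee_pos']+.095*px+.001*py-.0115*pz
    seat=np.array([.5135,-.168,.01]);a=np.radians(-5.5);J=np.array([[np.cos(a),-np.sin(a),0],[np.sin(a),np.cos(a),0],[0,0,1]])
    print('edge in seat',((edge-seat)@J*1000).round(1),'tilt',np.degrees(np.arccos(pz[2])))
def pic(n):
    ims=[]
    for c in('top','side'):
        p=eyes.camera(c); b=(280,150,400,270) if c=='top' else (230,130,360,250)
        ims.append(cv2.resize(p['pixels'][b[1]:b[3],b[0]:b[2]],None,fx=3,fy=3,interpolation=3))
    cv2.imwrite(n,np.hstack(ims)[:,:,::-1])
E
python3 -c "
from st import *
st();pic('pics/d.png')"
```

```text
t 8.1 tcp [ 0.4768 -0.1651  0.0476] yaxis -5.49 z [-0.2065  0.0203 -0.9782] y [ 0.9737 -0.0935 -0.2075] F [-0.1  0.4 -1.9] w 0.0116 g 39.99938798805765 q [ 0.63  0.45 -0.5   1.76  0.24  1.2  -0.05]
edge in seat [53.7  0.4  6.6] tilt 11.977892995442627
```

View pics/d.png

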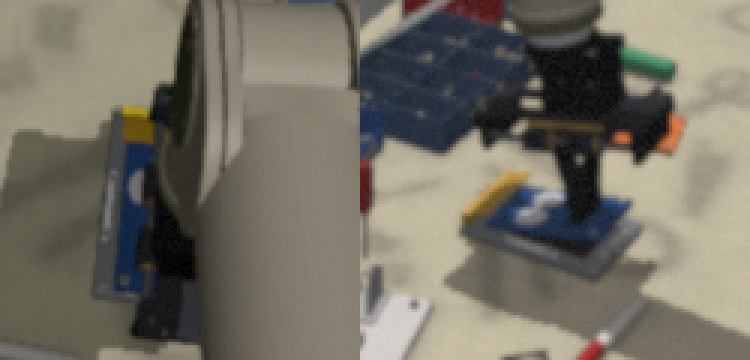

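The side view shows the plate's edge entering under the yellow lip at crop (495,200), with the handle end raised and no contact force. I'll slide further in.

Emit:
{"api": "arm_command", "payload": {"steps": [{"slide":[0.004,-0.0004,0],"rot":[0,0,0],"grip":0},{"slide":[0.003,-0.0003,0],"rot":[0,0,0],"grip":0},{"slide":[0.003,-0.0003,-0.001],"rot":[0,0,0],"grip":0},{"slide":[0,0,0],"rot":[0,0,0],"grip":0},{"slide":[0,0,0],"rot":[0,0,0],"grip":0},{"slide":[0,0,0],"rot":[0,0,0],"grip":0},{"slide":[0,0,0],"rot":[0,0,0],"grip":0},{"slide":[0,0,0],"rot":[0,0,0],"grip":0}]}}

```text
time: 9.2
ee_pos: [0.4864, -0.1663, 0.0467]
eef_rot: [0.736, 0.669, -0.07, -0.077]
ft_force: [1.2, 0.4, -0.3]
width: 0.0118
grip_force: 40.0
```

```bash
python3 -c "
from st import *
st()"
```

```text
t 9.2 tcp [ 0.4864 -0.1663  0.0467] yaxis -5.5 z [-0.2065  0.02   -0.9782] y [ 0.9737 -0.0938 -0.2075] F [ 1.2  0.4 -0.3] w 0.0118 g 40.01208969350046 q [ 0.63  0.46 -0.49  1.74  0.24  1.21 -0.05]
edge in seat [63.4  0.1  5.7] tilt 11.973027607466078
```

Nothing touched and the edge is at 63 mm. Now I'll swing the handle end down.

Emit:
{"api": "arm_command", "payload": {"steps": [{"slide":[-0.0003,0,-0.0035],"rot":[-0.19,-1.99,0],"grip":0},{"slide":[-0.0003,0,-0.0035],"rot":[-0.19,-1.99,0],"grip":0},{"slide":[-0.0005,0,-0.0035],"rot":[-0.19,-1.99,0],"grip":0},{"slide":[-0.0005,0,-0.0035],"rot":[-0.19,-1.99,0],"grip":0},{"slide":[-0.0007,0,-0.0035],"rot":[-0.19,-1.99,0],"grip":0},{"slide":[-0.0007,0,-0.0035],"rot":[-0.19,-1.99,0],"grip":0},{"slide":[0,0,0],"rot":[0,0,0],"grip":0},{"slide":[0,0,0],"rot":[0,0,0],"grip":0}]}}

```text
time: 10.2
ee_pos: [0.4829, -0.1662, 0.0273]
eef_rot: [0.74, 0.672, -0.001, -0.0]
ft_force: [-11.2, 2.8, 26.7]
width: 0.0116
grip_force: 40.0
```

```bash
python3 -c "
from st import *
st();pic('pics/e.png')"
```

```text
t 10.2 tcp [ 0.4829 -0.1662  0.0273] yaxis -5.5 z [-1.e-03 -6.e-04 -1.e+00] y [ 0.9954 -0.0958 -0.001 ] F [-11.2   2.8  26.7] w 0.0116 g 39.99977017658239 q [ 0.7   0.34 -0.52  1.94  0.21  0.92 -0.02]
edge in seat [64.4 -0.1  5.7] tilt 0.06743944369809232
```

View pics/e.png

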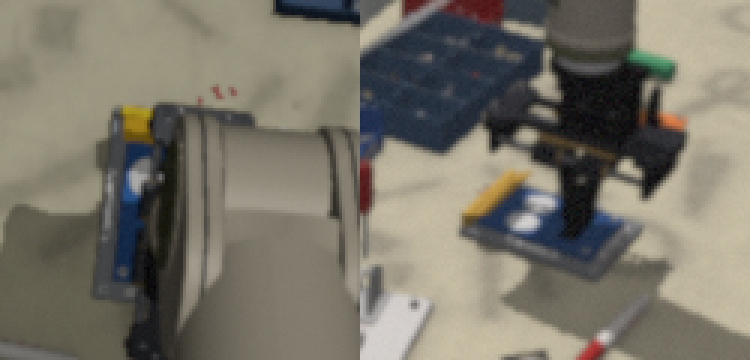

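The plate looks flat in the base and is pressing on the floor (27 N up, 11 N back). I'll ease off, release and look again.

Emit:
{"api": "arm_command", "payload": {"steps": [{"slide":[-0.001,0,0.0008],"rot":[0,0,0],"grip":0},{"slide":[0,0,0.0005],"rot":[0,0,0],"grip":0},{"slide":[0,0,0],"rot":[0,0,0],"grip":0},{"slide":[0,0,0],"rot":[0,0,0],"grip":0.4},{"slide":[0,0,0],"rot":[0,0,0],"grip":0.4},{"slide":[0,0,0],"rot":[0,0,0],"grip":0.4},{"slide":[0,0,0],"rot":[0,0,0],"grip":0.4},{"slide":[0,0,0],"rot":[0,0,0],"grip":0.4}]}}

```text
time: 11.3
ee_pos: [0.4822, -0.1663, 0.0268]
eef_rot: [0.74, 0.672, 0.0, -0.0]
ft_force: [-0.1, -1.1, 0.2]
width: 0.0343
grip_force: 0.0
```

Emit:
{"api": "arm_command", "payload": {"steps": [{"slide":[0,0,0.02],"rot":[0,0,0],"grip":0.4},{"slide":[0,0,0.05],"rot":[0,0,0],"grip":0.4},{"slide":[0,0,0.06],"rot":[0,0,0],"grip":0.4},{"slide":[0,0,0.06],"rot":[0,0,0],"grip":0.4},{"slide":[0,-0.05,0.02],"rot":[0,0,0],"grip":0.4},{"slide":[0,-0.06,0],"rot":[0,0,0],"grip":0.4},{"slide":[0,-0.06,0],"rot":[0,0,0],"grip":0.4},{"slide":[0,-0.06,0],"rot":[0,0,0],"grip":0.4}]}}

```text
time: 12.3
ee_pos: [0.4821, -0.3982, 0.237]
eef_rot: [0.74, 0.672, 0.0, 0.0]
ft_force: [1.5, 0.2, 1.3]
width: 0.0347
grip_force: 0.0
```

Emit:
{"api": "arm_command", "payload": {"steps": [{"slide":[0,-0.06,0],"rot":[0,0,-2],"grip":0.4},{"slide":[0,-0.06,0],"rot":[0,0,-2],"grip":0.4},{"slide":[0,-0.04,0],"rot":[0,0,-2],"grip":0.4},{"slide":[0,0,0],"rot":[0,0,0],"grip":0.4},{"slide":[0,0,0],"rot":[0,0,0],"grip":0.4},{"slide":[0,0,0],"rot":[0,0,0],"grip":0.4},{"slide":[0,0,0],"rot":[0,0,0],"grip":0.4},{"slide":[0,0,0],"rot":[0,0,0],"grip":0.4}]}}

```text
time: 13.3
ee_pos: [0.4825, -0.5559, 0.2373]
eef_rot: [0.774, 0.633, 0.0, 0.0]
ft_force: [-0.8, -0.7, 0.8]
width: 0.0349
grip_force: 0.0
```

```bash
python3 - <<'E'
from st import *
show();ims=[]
seat=np.array([.5135,-.168,.01]);a=np.radians(-5.5);J=np.array([[np.cos(a),-np.sin(a),0],[np.sin(a),np.cos(a),0],[0,0,1]])
P=seat+np.array([[-65,40,8],[-65,-40,8],[-24,20,54],[-36,20,54],[-24,-20,54],[-36,-20,54]])/1000@J.T
for c in('top','side'):
    p=eyes.camera(c); b=(300,170,380,265) if c=='top' else (250,150,340,245)
    im=cv2.resize(p['pixels'][b[1]:b[3],b[0]:b[2]],None,fx=4.5,fy=4.5,interpolation=3)
    for q in proj(p,P): cv2.circle(im,tuple(int(v) for v in (q-b[:2]+.5)*4.5),2,(255,0,255),-1)
    print(c,rect(p,mask(p,(95,120,40),(125,255,255),b),.018));ims.append(im)
cv2.imwrite('pics/f.png',np.hstack(ims)[:,:,::-1])
E
```

```text
t 13.3 tcp [ 0.4825 -0.5559  0.2373] yaxis -11.47 z [ 4.e-04  0.e+00 -1.e+00] y [ 9.800e-01 -1.989e-01  3.000e-04] F [-0.8 -0.7  0.8] w 0.0349 g 0.0 q [ 0.98  0.6  -0.32  1.06  0.18  1.5   0.5 ]
top (array([ 505.6, -166. ]), array([ 77.9, 112. ]), 84.5, 908)
side (array([ 591.2, -239.3]), array([123.4, 343.9]), 45.9, 283)
```

View pics/f.png

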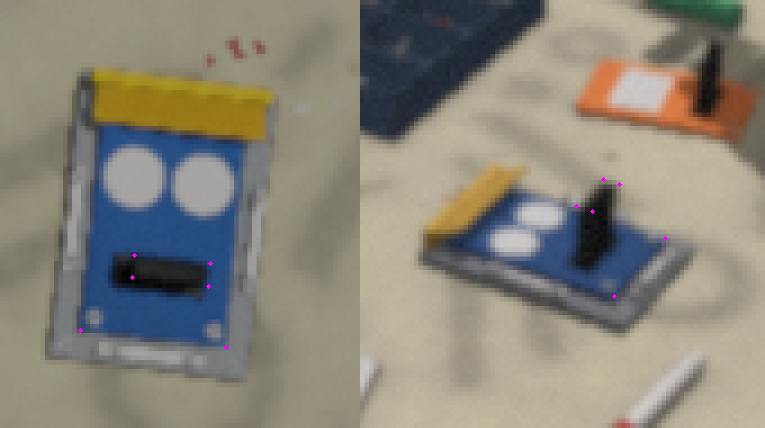

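The top view shows the plate inside the base with its rear edge in front of the stop, at about (80–227, 330–347). Its far edge is under the lip and it lies level within the guides. Orange is untouched and the arm is clear, so I'm handing in.

```bash
python3 -c "
from bench import order
print(order.close_job())"
```

```text
the job is handed in; nothing more can be done
None
```

The blue plate is hooked under the yellow lip and lies flat behind the stop in the final pictures, the orange plate was left alone, and I handed the job in at about 13 s; no verdict came back.

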